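# Set the outrigger jack of the packing-table conveyor

## Robot

A 6-joint arm with a two-finger parallel gripper is mounted at the origin on the work surface. World frame = base frame: x ahead of the robot, y to its left, z up, the work surface at z = 0. Lengths are in m, angles in rad, forces in N, time in s.
With the tool pointing down it reaches from about 0.425 to 0.95 m from the base axis. Payload 3.5 kg.
Tool frame: the origin (TCP) lies midway between the tips of the shut fingers; the grasp point (between the pads) lies 19 mm behind it; z points along the fingers, y is the direction in which the jaws open and shut (so a half turn about z gives the same grasp; the last joint's range is limited). The gripper opens to 85 mm and grips with 20 to 120 N. Pads are 22 mm wide; open, the fingers measure 114 mm over their backs; the gripper's body (76 mm by 85 mm) begins 54 mm behind the grasp point. The pads swing forward as they close: fully open they stand 13 mm farther back than shut.
Start: joints at [1.069, 0.286, 1.577, -0, 1.279, -0.15], TCP at [0.233, 0.634, 0.231] pointing down, gripper open.
Joint ranges: [-2.77, 2.77], [-0.9, 2.22], [0.21, 2.48], [-1.53, 4.67], [0.24, 2.81], [-2.84, 2.84]. Speed limits (rad/s): [2.79, 2.79, 3.14, 3.14, 3.14, 3.14].

## Interface

Orientations are given as a unit quaternion [x, y, z, w].
In Python, from plant import ctrl gives the robot as it stands.
- The arm moves only by the tool apply_moves, never from a script. Its argument "moves" is a list that holds one entry, the list of rows, each a list of 7 numbers: the shift along the tool's x, y, z in m, then the turn, a rotation vector about the tool's x, y, z in degrees, then the gripper's target within -1 to 1 (shut at 1, half-way at 0, fully open at -1). In form: [[[tx, ty, tz, ax, ay, az, hand], ...]]. A call has 1 to 12 rows; each row shifts and turns the pose as measured when the row begins, along the tool's axes as they then stand; what a row does not reach is not made up. A row lasts 1/10 s, in which the tool goes at most 50 mm and 8.59 degrees, less where a joint would pass 70% of its speed; a pose out of reach is approached as far as the arm can. A call with a gripper value outside its range is refused whole. The fingers move at their own pace and stop on an object; "force" is the grip in N (left out, the last holds). Time passes only in rows, so rows that do not move let the fingers close. It gives the time, the measured TCP pose, the force and the opening at its end, in the units of the state.
- ctrl.get_state(): the state, without advancing time (a new reading comes with each control period).
- ctrl.read_camera(name): name is "side" or "top" or "wrist"; returns the picture (384x512x3 uint8, red, green, blue); there is no depth.
- ctrl.get_calibration(name): a dict with "camera_matrix" (3x3 intrinsics, pixels), "k1" (the pictures are not rectified: a ray, as slopes to the right and down, at radius r is drawn at 1 + k1 r^2 times it, then the intrinsics apply), "cam_to_world" (4x4, takes a point from camera to world coordinates). Camera axes: x right, y up, looking along -z (the intrinsics and any distortion apply to the point x, -y, -z); pixel columns grow to the right and rows downward; lengths in m; the calibration is good to about 2 mm. A picture is of the moment at which its call begins: read the wrist's pose just before it. get_calibration takes no time and is no camera call; for the wrist camera it gives the pose at the moment of the call.
- ctrl.sign_off(): hands the job in, once; it reports no verdict.
The state is a dict: "time": time; "qpos": joint angles; "dq": joint speeds; "joint_efforts": joint torques, N m; "eef_pos": TCP position; "tcp_rot": TCP orientation; "contact_force": force on the tool from outside, world axes, zero at the start; "wrist_torque": the same for the moment, N m; "opening": opening from 0.0 (shut) to 1.0 (fully open).
Only numpy, scipy, OpenCV 4.12 (cv2) and the standard library are available. Lean on these libraries where they do the work, as an engineer would, in place of code of your own. Each camera call takes 0.05 s, during which the arm holds its last target. There are 200 camera calls.

## Task

The outrigger leg of the small roller conveyor is still wound up: turn its crank clockwise until the foot stands firmly on the rubber block below, which you feel as a clear rise in crank load, but stop before you force it and jack the conveyor up. Then swing the lock lever clockwise, fully over to its stop along the rail, and let go of everything without disturbing the things lying around.

Things in the scene. Friction and masses are not known exactly. Their poses are not given: they have to be found in the camera images.
- crank_centre (a point): Point on the jack's vertical crank axis, 207 mm above the table. Axes: z up, x along the crank arm when joint crank reads 0, y along the conveyor away from the jack. The jack: a grey gear head (top 159 mm) on an upright steel tube of 46 mm diameter at the free end of the conveyor (190 mm wide, 360 mm long, 138 mm high, starting 83 mm from this axis on the +y side).
- crank_knob (a point): Centre of the upright black round knob on the crank arm: 24 mm diameter, 50 mm tall, 50 mm from the crank axis. It spins freely on its pin, so a gripper may keep its orientation while carrying it round. The arm's top lies 28 mm below this point. Free running takes about 8 N of tangential push while turning (less at a halt); after the foot has met the block, 1 N more for each 10 N of foot load.
- crank (a joint): Crank angle in rad, growing clockwise seen from above; starts between 0 and 3, can turn to 15. Clockwise lowers the foot 5 mm per rad. The screw holds itself. From first touch the push on the knob grows about 5 N per rad. Firmly standing: 30 to 75 N on the foot (11 to 15.5 N push, 0.6 to 1.5 rad past first touch); above 100 N (18 N push) the conveyor is being jacked up.
- foot: The round steel foot of the jack, 70 mm diameter, on a 32 mm inner tube on the crank axis; origin at the centre of its underside. Below it lies a black rubber block 90 mm square whose height is not known: its top is somewhere between 17 and 30 mm above the table. The rubber gives 1 mm per 10 N.
- lever_post (a point): Centre of the upright black round post at the end of the lock lever: 16 mm diameter, 40 mm tall (its top is 192 mm and its foot 152 mm above the table; this point at 172 mm). The steel lever below it is 8 mm thick, 60 mm from pivot to post.
- lever_pivot (a point): The vertical pivot axis of the lock lever, at the height of the lever post's centre, fixed on the conveyor at x = -72 mm, y = +100 mm from the crank axis.
- lock_lever (a joint): Angle of the lock lever in rad: 0 to 0.25 at the start (it points away from the conveyor's side, along the conveyor's -x at 0), growing clockwise seen from above until it meets its stop at 1.4, lying along the rail. It is stiff (about 3 N at the post) and stays where it is left.
- tray: Bystander: steel tray 150 x 210 x 22 mm, lying on the rollers.
- jar: Bystander: glass jar with steel lid, 60 mm diameter, 85 mm tall.
- bowl: Bystander: steel bowl, 120 mm diameter, 55 mm tall.
- brush: Bystander: brush 170 mm long, lying.
- cup: Bystander: white cup 70 mm diameter, 70 mm tall.
- wrench: Bystander: wrench 150 mm long, lying.

How it is judged:
By the outcome, as a careful person would: the job done as asked, in the order asked, and still so for the second after the job is handed in, with the robot touching nothing.
It also fails if it takes over 72 s, if anything falls off the work surface, if the arm or the gripper's body presses on something with over 40 N, if the wrist force passes 120 N, or if a joint passes its speed limit or range.

## Working session

There is one attempt and no reset: what is moved stays moved. The work goes in short steps, Python scripts to look and compute and a tool call to move; the robot and the scene stay as the last step left them, time stands still between calls to the robot, and variables do not carry over. Pictures are saved under pics/ and viewed, about 8 in all and at most 12, crops included, and the job is handed in when it is done.

Besides the shell and the picture viewer there is one more tool, called after "Emit:" by a JSON object that holds its "api" and its "payload", one argument or row to a line. apply_moves: Moves the arm, as the interface text tells. Its arguments: {"type":"object","properties":{"moves":{"type":"array","items":{"type":"array","items":{"type":"array","items":{"type":"number"}}}},"force":{"type":"number"}},"required":["moves"]}

```bash
mkdir -p pics; ls
cat > h.py <<'E'
import numpy as np, cv2
from plant import ctrl
from scipy.spatial.transform import Rotation as R
def snap(n,f):
    c=ctrl.get_calibration(n); im=ctrl.read_camera(n); cv2.imwrite('pics/'+f,im[:,:,::-1]); np.savez('pics/'+f+'.npz',K=c['camera_matrix'],k=c['k1'],T=c['cam_to_world']); return im
def ray(f,u,v):
    d=np.load('pics/'+f+'.npz'); K=d['K'];k=float(d['k']);T=d['T']
    x=(u-K[0,2])/K[0,0];y=(v-K[1,2])/K[1,1]; rd=np.hypot(x,y); r=rd
    for _ in range(20): r=rd/(1+k*r*r)
    s=r/rd if rd>0 else 1
    return T[:3,3],T[:3,:3]@np.array([x*s,-y*s,-1])
def at(f,u,v,z):
    o,d=ray(f,u,v); return o+d*(z-o[2])/d[2]
def proj(f,p):
    d=np.load('pics/'+f+'.npz'); K=d['K'];k=float(d['k']);T=d['T']
    q=T[:3,:3].T@(np.asarray(p)-T[:3,3]); x=q[0]/-q[2];y=-q[1]/-q[2]; s=1+k*(x*x+y*y)
    return np.array([K[0,0]*x*s+K[0,2],K[1,1]*y*s+K[1,2]])
def st():
    s=ctrl.get_state(); print({k:np.round(v,4).tolist() for k,v in s.items()})
E
python3 - <<'E'
from h import *
a=snap('top','t0.png');b=snap('side','s0.png');c=snap('wrist','w0.png')
cv2.imwrite('pics/ts.png',np.vstack([cv2.resize(np.hstack([a,b])[:,:,::-1],(800,300)) ]))
for n in('top','side'):print(ctrl.get_calibration(n)['cam_to_world'].round(3).tolist())
st()
E
```

```text
pics
[[-0.005, 0.997, -0.075, 0.44], [-1.0, -0.005, 0.005, -0.072], [0.005, 0.075, 0.997, 1.153], [0.0, 0.0, 0.0, 1.0]]
[[0.978, 0.126, -0.167, 0.286], [-0.209, 0.586, -0.783, -1.242], [-0.001, 0.801, 0.599, 1.027], [0.0, 0.0, 0.0, 1.0]]
{'time': 0.15, 'qpos': [1.069, 0.287, 1.5778, 0.0, 1.2786, -0.15], 'dq': [-0.0002, -0.002, -0.0034, -0.0004, -0.0003, 0.0001], 'joint_efforts': [0.0007, -40.6599, -29.3142, -0.0001, 0.0039, -0.0], 'eef_pos': [0.2323, 0.6332, 0.2302], 'tcp_rot': [0.175, 0.9846, -0.0009, -0.0003], 'contact_force': [-0.0665, 0.6086, 0.1044], 'wrist_torque': [-0.0307, -0.0311, 0.0225], 'opening': 1.0027}
```

View pics/t0.png

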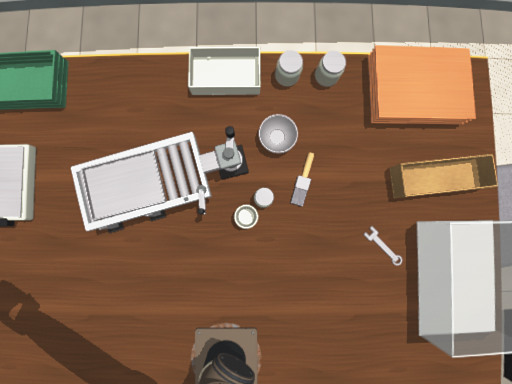

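View pics/s0.png

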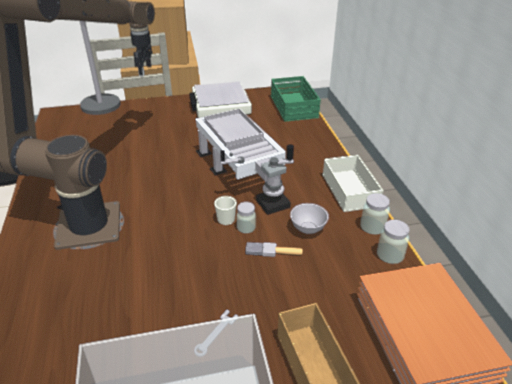

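Top: jack at about (229,155), knob about (230,132), lever from ~(202,207) to (200,190), cup/jar at (264,197)/(246,217), bowl (278,134). I'll enlarge both.

Run:
```python
import cv2
a=cv2.imread('pics/t0.png')[110:240,160:310];b=cv2.imread('pics/s0.png')[120:240,190:340]
cv2.imwrite('pics/c0.png',cv2.resize(a,(750,650)[:2],interpolation=cv2.INTER_CUBIC)[:600])
cv2.imwrite('pics/c1.png',cv2.resize(b,(750,600),interpolation=cv2.INTER_CUBIC))
```

```text
(no output)
```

View pics/c0.png

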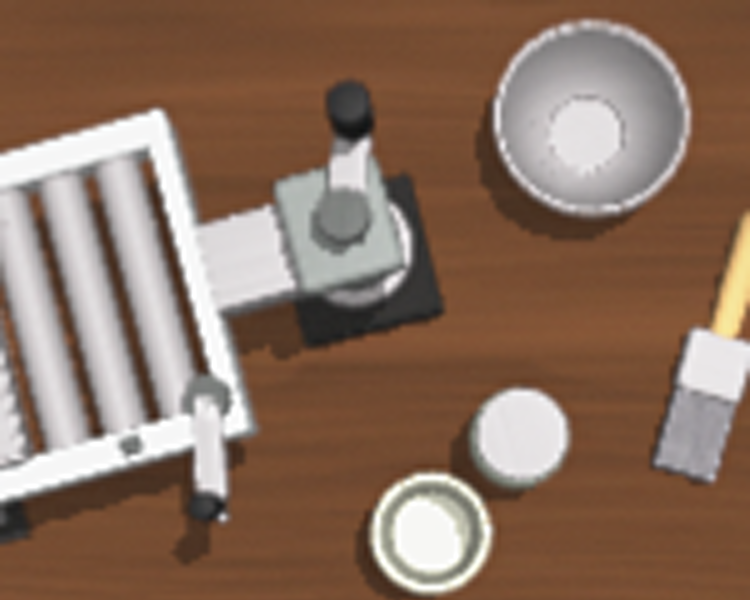

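View pics/c1.png

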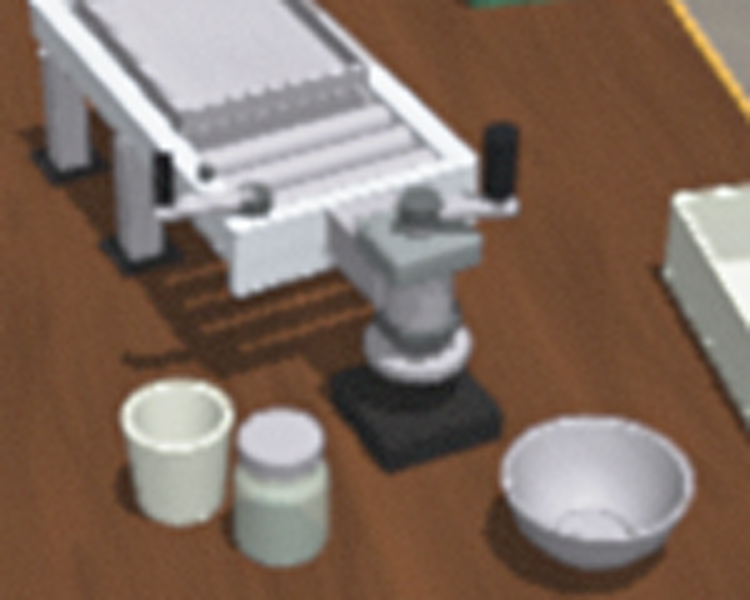

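Run:
```python
from h import *
T=lambda u,v,z: at('t0.png',160+(u)/5-.5,110+v/5-.5,z)
S=lambda u,v,z: at('s0.png',190+u/5-.5,120+v/5-.5,z)
p=lambda n,x:print(n,x.round(4))
p('hub',T(342,213,.19));p('hubS',S(420,190,.19))
p('knobT',T(348,98,.232));p('knobS',S(502,130,.232));
p('pivT',T(206,392,.16));p('pivS',S(257,188,.16))
p('postT',T(207,502,.192));p('postS',S(164,153,.192))
e0=T(160,112,.138);e1=T(250,430,.138);p('e0',e0);p('e1',e1);d=e0-e1;print(np.linalg.norm(d),np.degrees(np.arctan2(d[1],d[0])))
p('cup',T(431,530,.07));p('jar',T(520,435,.085));p('bowl',T(592,117,.055));p('block',T(365,260,.02))
```

```text
hub [ 0.6101 -0.0198  0.19  ]
hubS [ 0.6117 -0.0212  0.19  ]
knobT [ 0.6624 -0.0251  0.232 ]
knobS [ 0.6625 -0.0269  0.232 ]
pivT [0.5172 0.056  0.16  ]
pivS [0.5182 0.0477 0.16  ]
postT [0.4567 0.0511 0.192 ]
postS [0.458  0.0535 0.192 ]
e0 [0.6778 0.086  0.138 ]
e1 [0.4976 0.0342 0.138 ]
0.18747196841434266 16.044635132118444
cup [ 0.4418 -0.0658  0.07  ]
jar [ 0.497  -0.1182  0.085 ]
bowl [ 0.6928 -0.1651  0.055 ]
block [ 0.6104 -0.0249  0.02  ]
```

Emit:
{"api": "apply_moves", "payload": {
  "moves": [
    [[-0.035, -0.026, -0.006, 0, 0, 0, -1], [-0.035, -0.026, -0.006, 0, 0, 0, -1], [-0.035, -0.026, -0.006, 0, 0, 0, -1], [-0.035, -0.026, -0.006, 0, 0, 0, -1], [-0.035, -0.026, -0.006, 0, 0, 0, -1], [-0.035, -0.026, -0.006, 0, 0, 0, -1], [-0.035, -0.026, -0.006, 0, 0, 0, -1], [-0.035, -0.026, -0.006, 0, 0, 0, -1], [-0.035, -0.026, -0.006, 0, 0, 0, -1], [-0.035, -0.026, -0.006, 0, 0, 0, -1], [-0.035, -0.026, 0, 0, 0, 0, -1], [-0.035, -0.026, 0, 0, 0, 0, -1]]
  ]
}}

```text
time: 1.35
eef_pos: [0.5252, 0.1828, 0.2879]
tcp_rot: [0.17, 0.986, -0.004, -0.002]
contact_force: [-0.1, 0.7, 0.4]
opening: 1.002
```

```bash
cat >> h.py <<'E'
def tgt(p,jaw=None):
    s=ctrl.get_state(); r=R.from_quat(s['tcp_rot']); m=r.as_matrix()
    print('t',round(s['time'],2),'pos',s['eef_pos'].round(4) if hasattr(s['eef_pos'],'round') else s['eef_pos'],'jaw',np.degrees(np.arctan2(m[1,1],m[0,1])).round(1),'tilt',m[:,2].round(3),'F',np.round(s['contact_force'],1),'op',round(float(s['opening']),3),'tool delta',(m.T@(np.asarray(p)-s['eef_pos'])).round(4))
E
python3 -c "
from h import *
tgt([.6625,-.026,.27]);st()"
```

```text
t 1.35 pos [0.5252 0.1828 0.2879] jaw 70.5 tilt [-0.005 -0.006 -1.   ] F [-0.1  0.7  0.4] op 1.002 tool delta [-0.1992 -0.1508  0.0185]
{'time': 1.35, 'qpos': [0.155, -0.0119, 1.8047, -0.0056, 1.3547, -1.0738], 'dq': [-0.7711, 0.2131, -0.2243, -0.0013, -0.0098, -0.7624], 'joint_efforts': [2.5922, -31.1202, -29.2132, -0.0679, 0.1111, 0.4006], 'eef_pos': [0.5252, 0.1828, 0.2879], 'tcp_rot': [0.1696, 0.9855, -0.0035, -0.0019], 'contact_force': [-0.124, 0.7444, 0.3721], 'wrist_torque': [0.0325, -0.0444, -0.0304], 'opening': 1.0015}
```

Emit:
{"api": "apply_moves", "payload": {
  "moves": [
    [[-0.035, -0.026, 0, 0, 0, 0, -0.3], [-0.035, -0.026, 0, 0, 0, 0, -0.3], [-0.035, -0.026, 0, 0, 0, 0, -0.3], [-0.035, -0.026, 0, 0, 0, 0, -0.3], [-0.035, -0.026, 0, 0, 0, 0, -0.3], [-0.02, -0.015, 0, 0, 0, 0, -0.3], [0, 0, 0, 0, 0, -6, -0.3], [0, 0, 0, 0, 0, -6, -0.3], [0, 0, 0, 0, 0, 0, -0.3]]
  ]
}}

```text
time: 2.25
eef_pos: [0.6656, -0.0362, 0.2831]
tcp_rot: [0.067, 0.998, -0.003, -0.005]
contact_force: [0.4, -0.5, 0.0]
opening: 0.65
```

```bash
python3 -c "
from h import *
tgt([.6625,-.026,.27])
snap('wrist','w1.png');snap('side','s1.png')
print(proj('w1.png',[.6625,-.026,.232]),proj('w1.png',[.611,-.0203,.19]))"
```

```text
t 2.25 pos [ 0.6656 -0.0362  0.2831] jaw 82.3 tilt [-0.011 -0.006 -1.   ] F [ 0.4 -0.5  0. ] op 0.65 tool delta [0.0043 0.0098 0.0131]
[266.25239303 204.43009353] [263.6197456  130.13738483]
```

View pics/w1.png

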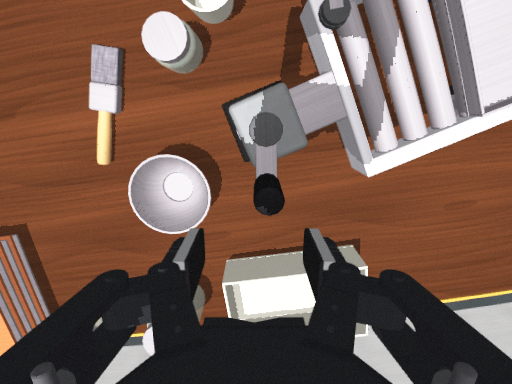

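Emit:
{"api": "apply_moves", "payload": {
  "moves": [
    [[0.005, 0.011, 0, 0, 0, 0, -0.3], [0.0, 0.002, 0.01, 0, 0, 0, -0.3], [0, 0, 0.02, 0, 0, 0, -0.3], [0, 0, 0.02, 0, 0, 0, -0.3]]
  ]
}}

```text
time: 2.75
eef_pos: [0.6627, -0.0189, 0.2356]
tcp_rot: [0.069, 0.998, -0.003, -0.001]
contact_force: [-0.3, -0.2, 0.7]
opening: 0.645
```

```bash
python3 -c "
from h import *
tgt([.6625,-.025,.191])
p=lambda *a:print(at('w1.png',*a).round(4))
p(268.5,203-0,.222);p(265,129,.19);p(334,12,.16)"
```

```text
t 2.75 pos [ 0.6627 -0.0189  0.2356] jaw 82.1 tilt [-0.003 -0.007 -1.   ] F [-0.3 -0.2  0.7] op 0.645 tool delta [-0.0007 -0.0058  0.0446]
[ 0.665  -0.0242  0.222 ]
[ 0.6102 -0.019   0.19  ]
[0.5206 0.0536 0.16  ]
```

Emit:
{"api": "apply_moves", "payload": {
  "moves": [
    [[0, -0.005, 0.02, 0, 0, 0, -0.3], [0, 0, 0.018, 0, 0, 0, -0.3], [0, 0, 0.003, 0, 0, 0, -0.3], [0, 0, 0, 0, 0, 0, -0.3]]
  ]
}}

```text
time: 3.15
eef_pos: [0.6585, -0.0202, 0.1875]
tcp_rot: [0.068, 0.998, -0.003, -0.005]
contact_force: [0.2, -0.4, -0.2]
opening: 0.65
```

```bash
python3 -c "
from h import *
tgt([.663,-.025,.191])"
```

```text
t 3.15 pos [ 0.6585 -0.0202  0.1875] jaw 82.2 tilt [-0.01  -0.005 -1.   ] F [ 0.2 -0.4 -0.2] op 0.65 tool delta [-0.0051 -0.0041 -0.0036]
```

Emit:
{"api": "apply_moves", "payload": {
  "moves": [
    [[-0.005, -0.004, -0.003, 0, 0, 0, -0.3], [0, 0, 0, 0, 0, 0, 0.3], [0, 0, 0, 0, 0, 0, 0.8], [0, 0, 0, 0, 0, 0, 0.8], [0, 0, 0, 0, 0, 0, 0.8], [0, 0, 0, 0, 0, 0, 0.8]]
  ],
  "force": 50
}}

```text
time: 3.75
eef_pos: [0.6647, -0.0249, 0.194]
tcp_rot: [0.068, 0.998, -0.003, -0.002]
contact_force: [-0.1, -0.1, -1.4]
opening: 0.265
```

```bash
python3 -c "
from h import *
tgt([.663,-.025,.191])"
```

```text
t 3.75 pos [ 0.6647 -0.0249  0.194 ] jaw 82.2 tilt [-0.005 -0.006 -1.   ] F [-0.1 -0.1 -1.4] op 0.265 tool delta [ 0.0016 -0.0003  0.003 ]
```

```bash
cat >> h.py <<'E'
def plan(C,step,n,r=.05,z=.194):
    "rows for n clockwise steps (rad), from the measured TCP, about TCP-circle centre C; aims at the circle"
    s=ctrl.get_state(); m=R.from_quat(s['tcp_rot']).as_matrix(); p=np.array(s['eef_pos']); C=np.array(C)
    th=np.arctan2(*(p[:2]-C)[::-1]); print('theta',th.round(3),'r',np.linalg.norm(p[:2]-C).round(4))
    q=np.r_[p[:2]-C, 0]
    for i in range(1,n+1):
        w=np.r_[r*np.cos(th-i*step),r*np.sin(th-i*step),(z-p[2]) if i==1 else 0]
        d=w-q; q=w*[1,1,0]; print((m.T@d).round(4).tolist())
def force(C):
    s=ctrl.get_state(); p=np.array(s['eef_pos'])[:2]-C; u=p/np.linalg.norm(p); f=np.array(s['contact_force'])
    print('F rad',(f[:2]@u).round(2),'F resist(tang)',-(f[0]*u[1]-f[1]*u[0])*1., 'Fz',f[2].round(2))
E
python3 - <<'E'
from h import *
print(at('s0.png',190+418/5-.5,120+362/5-.5,0), at('s0.png',190+415/5-.5,120+400/5-.5,.02))
for z in (.02,.03,.04,.05,.06): print(z,((proj('s0.png',[.611,-.02,z])+.5-[190,120])*5).round(0))
plan([.6149,-.0201],.2,10)
E
```

```text
[0.6307322  0.04194182 0.        ] [ 0.61179556 -0.02375441  0.02      ]
0.02 [413. 397.]
0.03 [413. 385.]
0.04 [413. 374.]
0.05 [414. 362.]
0.06 [414. 350.]
theta -0.095 r 0.05
[0.0006, -0.01, 0.0]
[0.0026, -0.0096, 0.0001]
[0.0044, -0.0089, 0.0001]
[0.0061, -0.0079, 0.0001]
[0.0076, -0.0065, 0.0001]
[0.0087, -0.0049, 0.0001]
[0.0095, -0.0031, 0.0001]
[0.0099, -0.0011, 0.0]
[0.0099, 0.0009, 0.0]
[0.0096, 0.0028, 0.0]
```

Emit:
{"api": "apply_moves", "payload": {
  "moves": [
    [[0.0006, -0.01, 0, 0, 0, 0, 0.8], [0.0026, -0.0096, 0, 0, 0, 0, 0.8], [0.0044, -0.0089, 0, 0, 0, 0, 0.8], [0.0061, -0.0079, 0, 0, 0, 0, 0.8], [0.0076, -0.0065, 0, 0, 0, 0, 0.8], [0.0087, -0.0049, 0, 0, 0, 0, 0.8], [0.0095, -0.0031, 0, 0, 0, 0, 0.8]]
  ]
}}

```text
time: 4.45
eef_pos: [0.6343, -0.0655, 0.1941]
tcp_rot: [0.067, 0.997, 0.002, 0.023]
contact_force: [10.8, -3.9, -4.8]
opening: 0.266
```

Run:
```python
from h import *
C=[.6149,-.0201]
tgt([.663,-.025,.191]); force(C); plan(C,.2,11)
```

```text
t 4.45 pos [ 0.6343 -0.0655  0.1941] jaw 82.3 tilt [ 0.047  0.001 -0.999] F [10.8 -3.9 -4.8] op 0.266 tool delta [-0.0228  0.044   0.0045]
F rad 7.78 F resist(tang) 8.390453261042307 Fz -4.76
theta -1.167 r 0.0494
[0.0087, -0.0047, -0.0003]
[0.0097, -0.0024, -0.0005]
[0.01, -0.0004, -0.0005]
[0.0098, 0.0016, -0.0004]
[0.0093, 0.0035, -0.0004]
[0.0084, 0.0053, -0.0004]
[0.0072, 0.0069, -0.0003]
[0.0057, 0.0082, -0.0002]
[0.004, 0.0092, -0.0001]
[0.0021, 0.0098, -0.0]
[0.0001, 0.01, 0.0001]
```

```bash
cat >> h.py <<'E'
def plan2(C,adv,n,L=.010,rad=0.):
    s=ctrl.get_state(); m=R.from_quat(s['tcp_rot']).as_matrix(); p=np.array(s['eef_pos'])[:2]-C
    m=np.c_[[m[0,1],m[1,1],0]]; y=m[:,0]/np.linalg.norm(m); x=np.array([-y[1],y[0],0])
    th=np.arctan2(p[1],p[0]); zt=R.from_quat(s['tcp_rot']).as_matrix()[:,2]
    c=R.from_quat(s['tcp_rot']).as_matrix().T@np.cross(zt,[0,0,-1])
    print('theta',th.round(3),'r',np.linalg.norm(p).round(4),'tilt fix deg',np.degrees(c).round(2))
    for i in range(n):
        a=th-(i+.5)*adv; d=L*np.array([np.sin(a),-np.cos(a),0])+rad*np.array([np.cos(a),np.sin(a),0])
        print([round(float(d@x),4),round(float(d@y),4)],end=' ')
    print()
E
python3 - <<'E'
from h import *
C=[.6149,-.0201]
plan2(C,.165,12)
E
```

```text
theta -1.167 r 0.0494 tilt fix deg [0.41 2.65 0.  ]
[0.009, -0.0044] [0.0096, -0.0029] [0.0099, -0.0013] [0.01, 0.0004] [0.0098, 0.002] [0.0093, 0.0036] [0.0086, 0.0051] [0.0077, 0.0064] [0.0065, 0.0076] [0.0052, 0.0086] [0.0037, 0.0093] [0.0021, 0.0098]
```

Emit:
{"api": "apply_moves", "payload": {
  "moves": [
    [[0.009, -0.0044, 0, 0.1, 0.7, 0, 0.8], [0.0096, -0.0029, 0, 0.1, 0.7, 0, 0.8], [0.0099, -0.0013, 0, 0.1, 0.7, 0, 0.8], [0.01, 0.0004, 0, 0.1, 0.7, 0, 0.8], [0.0098, 0.002, 0, 0, 0.3, 0, 0.8], [0.0093, 0.0036, 0, 0, 0.3, 0, 0.8], [0.0086, 0.0051, 0, 0, 0.3, 0, 0.8], [0.0077, 0.0064, 0, 0, 0, 0, 0.8], [0.0065, 0.0076, 0, 0, 0, 0, 0.8]]
  ]
}}

```text
time: 5.35
eef_pos: [0.573, -0.046, 0.1941]
tcp_rot: [0.069, 0.997, -0.006, 0.02]
contact_force: [4.1, -7.0, -4.1]
opening: 0.263
```

Run:
```python
from h import *
C=[.6149,-.0201]
tgt([.663,-.025,.191]); force(C); plan2(C,.165,12)
```

```text
t 5.35 pos [ 0.573  -0.046   0.1941] jaw 82.1 tilt [ 0.04  -0.015 -0.999] F [ 4.1 -7.  -4.1] op 0.263 tool delta [-0.086   0.0332  0.0064]
F rad 0.23 F resist(tang) 8.090271804830893 Fz -4.15
theta -2.587 r 0.0493 tilt fix deg [-0.52  2.39 -0.  ]
[0.0057, 0.0082] [0.0043, 0.009] [0.0028, 0.0096] [0.0011, 0.0099] [-0.0005, 0.01] [-0.0021, 0.0098] [-0.0037, 0.0093] [-0.0052, 0.0086] [-0.0065, 0.0076] [-0.0077, 0.0064] [-0.0086, 0.0051] [-0.0093, 0.0036]
```

Emit:
{"api": "apply_moves", "payload": {
  "moves": [
    [[0.0057, 0.0082, 0, 0, 0.7, 0, 0.8], [0.0043, 0.009, 0, 0, 0.7, 0, 0.8], [0.0028, 0.0096, 0, 0, 0.7, 0, 0.8], [0.0011, 0.0099, 0, 0, 0.3, 0, 0.8], [-0.0005, 0.01, 0, 0, 0, 0, 0.8], [-0.0021, 0.0098, 0, 0, 0, 0, 0.8], [-0.0037, 0.0093, 0, 0, 0, 0, 0.8]]
  ]
}}

```text
time: 6.05
eef_pos: [0.5725, 0.0066, 0.1937]
tcp_rot: [0.072, 0.997, -0.018, -0.002]
contact_force: [-5.6, -6.8, 1.6]
opening: 0.274
```

Run:
```python
from h import *
C=[.6149,-.0201]
tgt([.663,-.025,.191]); force(C); plan2(C,.16,8)
```

```text
t 6.05 pos [0.5725 0.0066 0.1937] jaw 81.8 tilt [-0.006 -0.035 -0.999] F [-5.6 -6.8  1.6] op 0.274 tool delta [-0.0941 -0.0182  0.0033]
F rad 1.15 F resist(tang) 8.779831941195043 Fz 1.55
theta 2.58 r 0.0501 tilt fix deg [-2.05 -0.04 -0.  ]
[-0.0048, 0.0088] [-0.0061, 0.0079] [-0.0073, 0.0068] [-0.0083, 0.0056] [-0.0091, 0.0042] [-0.0096, 0.0027] [-0.0099, 0.0011] [-0.01, -0.0005]
```

Emit:
{"api": "apply_moves", "payload": {
  "moves": [
    [[-0.0048, 0.0088, 0, -0.5, 0, 0, 0.8], [-0.0061, 0.0079, 0, -0.5, 0, 0, 0.8], [-0.0073, 0.0068, 0, -0.5, -0.2, 0, 0.8], [-0.0083, 0.0056, 0, -0.3, -0.3, 0, 0.8], [-0.0091, 0.0042, 0, 0, -0.3, 0, 0.8], [-0.0096, 0.0027, 0, 0, -0.3, 0, 0.8]]
  ]
}}

```text
time: 6.65
eef_pos: [0.6137, 0.0304, 0.1937]
tcp_rot: [0.072, 0.997, -0.009, -0.004]
contact_force: [-8.2, -2.9, 2.6]
opening: 0.27
```

Run:
```python
from h import *
C=[.6149,-.0201]
tgt([.663,-.025,.191]); force(C); plan2(C,.16,8)
```

```text
t 6.65 pos [0.6137 0.0304 0.1937] jaw 81.8 tilt [-0.01  -0.017 -1.   ] F [-8.2 -2.9  2.6] op 0.27 tool delta [-0.0567 -0.0477  0.0031]
F rad -2.7 F resist(tang) 8.223465328072376 Fz 2.63
theta 1.594 r 0.0505 tilt fix deg [-1.02 -0.43 -0.  ]
[-0.01, 0.0009] [-0.01, -0.0007] [-0.0097, -0.0023] [-0.0092, -0.0038] [-0.0085, -0.0052] [-0.0076, -0.0065] [-0.0064, -0.0077] [-0.0051, -0.0086]
```

Emit:
{"api": "apply_moves", "payload": {
  "moves": [
    [[-0.01, 0.0009, 0, -0.2, -0.3, 0, 0.8], [-0.01, -0.0007, 0, -0.2, -0.3, 0, 0.8], [-0.0097, -0.0023, 0, 0, -0.3, 0, 0.8], [-0.0092, -0.0038, 0, 0, -0.3, 0, 0.8], [-0.0085, -0.0052, 0, 0.2, 0, 0, 0.8], [-0.0076, -0.0065, 0, 0.2, 0, 0, 0.8]]
  ]
}}

```text
time: 7.25
eef_pos: [0.6548, 0.0105, 0.1937]
tcp_rot: [0.071, 0.997, -0.004, -0.012]
contact_force: [-8.2, 4.8, 2.2]
opening: 0.266
```

Run:
```python
from h import *
C=[.6149,-.0201]
tgt([.663,-.025,.191]); force(C); plan2(C,.155,8)
```

```text
t 7.25 pos [0.6548 0.0105 0.1937] jaw 81.8 tilt [-0.025 -0.006 -1.   ] F [-8.2  4.8  2.2] op 0.266 tool delta [-0.0132 -0.0339  0.0027]
F rad -3.6 F resist(tang) 8.833298379732131 Fz 2.2
theta 0.654 r 0.0503 tilt fix deg [-0.53 -1.35 -0.  ]
[-0.0066, -0.0075] [-0.0054, -0.0084] [-0.004, -0.0092] [-0.0025, -0.0097] [-0.001, -0.01] [0.0006, -0.01] [0.0021, -0.0098] [0.0036, -0.0093]
```

Emit:
{"api": "apply_moves", "payload": {
  "moves": [
    [[-0.0066, -0.0075, 0, 0, -0.3, 0, 0.8], [-0.0054, -0.0084, 0, 0, -0.3, 0, 0.8], [-0.004, -0.0092, 0, 0, -0.3, 0, 0.8], [-0.0025, -0.0097, 0, 0, 0, 0, 0.8], [-0.001, -0.01, 0, 0, 0, 0, 0.8]]
  ]
}}

```text
time: 7.75
eef_pos: [0.6646, -0.024, 0.1937]
tcp_rot: [0.07, 0.997, 0.009, -0.01]
contact_force: [0.6, 8.6, -0.8]
opening: 0.268
```

Run:
```python
from h import *
C=[.6149,-.0201]
tgt([.663,-.025,.191]); force(C); plan2(C,.155,8)
```

```text
t 7.75 pos [ 0.6646 -0.024   0.1937] jaw 82.0 tilt [-0.018  0.019 -1.   ] F [ 0.6  8.6 -0.8] op 0.268 tool delta [ 0.0014 -0.0013  0.0027]
F rad -0.09 F resist(tang) 8.623723317540785 Fz -0.77
theta -0.077 r 0.0498 tilt fix deg [ 0.91 -1.2  -0.  ]
[0.0001, -0.01] [0.0017, -0.0099] [0.0032, -0.0095] [0.0046, -0.0089] [0.0059, -0.0081] [0.0071, -0.007] [0.0081, -0.0059] [0.0089, -0.0045]
```

Emit:
{"api": "apply_moves", "payload": {
  "moves": [
    [[0.0001, -0.01, 0, 0.3, -0.2, 0, 0.8], [0.0017, -0.0099, 0, 0.3, 0, 0, 0.8], [0.0032, -0.0095, 0, 0.2, 0, 0, 0.8], [0.0046, -0.0089, 0, 0, 0.3, 0, 0.8], [0.0059, -0.0081, 0, 0, 0.3, 0, 0.8]]
  ]
}}

```text
time: 8.25
eef_pos: [0.6487, -0.0565, 0.1938]
tcp_rot: [0.068, 0.998, 0.012, -0.004]
contact_force: [7.1, 7.2, -4.1]
opening: 0.268
```

Run:
```python
from h import *
C=[.6149,-.0201]
tgt([.663,-.025,.191]); force(C); plan2(C,.155,8)
```

```text
t 8.25 pos [ 0.6487 -0.0565  0.1938] jaw 82.2 tilt [-0.006  0.025 -1.   ] F [ 7.1  7.2 -4.1] op 0.268 tool delta [-0.01    0.0331  0.0035]
F rad -0.5 F resist(tang) 10.114854913390845 Fz -4.07
theta -0.822 r 0.0496 tilt fix deg [ 1.35 -0.56  0.  ]
[0.0069, -0.0072] [0.0079, -0.0061] [0.0088, -0.0048] [0.0094, -0.0034] [0.0098, -0.0019] [0.01, -0.0003] [0.0099, 0.0012] [0.0096, 0.0027]
```

Emit:
{"api": "apply_moves", "payload": {
  "moves": [
    [[0.0069, -0.0072, 0, 0.3, 0, 0, 0.8], [0.0079, -0.0061, 0, 0.3, 0.2, 0, 0.8], [0.0088, -0.0048, 0, 0, 0.3, 0, 0.8]]
  ]
}}

```text
time: 8.55
eef_pos: [0.6305, -0.0671, 0.1938]
tcp_rot: [0.067, 0.998, 0.01, 0.004]
contact_force: [11.5, 4.0, -6.7]
opening: 0.269
```

Run:
```python
from h import *
C=[.6149,-.0201]
tgt([.663,-.025,.191]); force(C); plan2(C,.15,4)
```

```text
t 8.55 pos [ 0.6305 -0.0671  0.1938] jaw 82.3 tilt [ 0.01  0.02 -1.  ] F [11.5  4.  -6.7] op 0.269 tool delta [-0.0265  0.046   0.004 ]
F rad -0.12 F resist(tang) 12.191567478003682 Fz -6.65
theta -1.25 r 0.0496 tilt fix deg [ 1.21  0.41 -0.  ]
[0.0093, -0.0037] [0.0097, -0.0023] [0.01, -0.0008] [0.01, 0.0007]
```

Emit:
{"api": "apply_moves", "payload": {
  "moves": [
    [[0.0093, -0.0037, 0, 0, 0.3, 0, 0.8]]
  ]
}}

```text
time: 8.65
eef_pos: [0.6239, -0.0689, 0.1939]
tcp_rot: [0.067, 0.998, 0.011, 0.007]
contact_force: [12.9, 4.8, -5.8]
opening: 0.266
```

Run:
```python
from h import *
C=[.6149,-.0201]
tgt([.663,-.025,.191]); force(C); plan2(C,.15,4)
```

```text
t 8.65 pos [ 0.6239 -0.0689  0.1939] jaw 82.3 tilt [ 0.015  0.021 -1.   ] F [12.9  4.8 -5.8] op 0.266 tool delta [-0.0328  0.0486  0.0044]
F rad -2.36 F resist(tang) 13.539724132896673 Fz -5.84
theta -1.388 r 0.0496 tilt fix deg [ 1.29  0.71 -0.  ]
[0.0097, -0.0024] [0.01, -0.0009] [0.01, 0.0006] [0.0098, 0.0021]
```

Emit:
{"api": "apply_moves", "payload": {
  "moves": [
    [[0, 0, 0, 0, 0, 0, 0.8], [0, 0, 0, 0, 0, 0, 0.2], [0, 0, 0, 0, 0, 0, 0.2], [0, 0, 0, 0, 0, 0, 0.2]]
  ]
}}

```text
time: 9.05
eef_pos: [0.6239, -0.0691, 0.1949]
tcp_rot: [0.066, 0.998, 0.01, 0.007]
contact_force: [0.2, 0.1, 0.1]
opening: 0.401
```

Run:
```python
from h import *
C=[.6149,-.0201]
tgt([.62,-.069,.26]); force(C); plan2(C,.15,1)
```

```text
t 9.05 pos [ 0.6239 -0.0691  0.1949] jaw 82.4 tilt [ 0.016  0.019 -1.   ] F [0.2 0.1 0.1] op 0.401 tool delta [ 0.003   0.001  -0.0651]
F rad -0.08 F resist(tang) 0.23890986886808568 Fz 0.05
theta -1.389 r 0.0499 tilt fix deg [1.18 0.77 0.  ]
[0.0097, -0.0024]
```

Emit:
{"api": "apply_moves", "payload": {
  "moves": [
    [[0, 0, -0.02, 0, 0, 0, 0.2], [0, 0, -0.03, 0.3, 0.2, 0, 0.2], [0, 0, -0.02, 0.3, 0.2, 0, 0.2], [0, 0, 0, 0.3, 0.2, 0, 0.2]]
  ]
}}

```text
time: 9.45
eef_pos: [0.6225, -0.0713, 0.2667]
tcp_rot: [0.067, 0.998, 0.002, 0.0]
contact_force: [-0.3, -0.4, 0.5]
opening: 0.402
```

Run:
```python
from h import *
tgt([.459,.052,.25])
a=np.radians(16.0); M=np.array([[np.cos(a),np.sin(a)],[-np.sin(a),np.cos(a)]]); A=np.array([.611,-.0195])
f=lambda n,x:print(n,x.round(4),'conv',(M@(x[:2]-A)).round(4))
im=cv2.imread('pics/t0.png')[125:235,65:215]; cv2.imwrite('pics/c2.png',cv2.resize(im,(750,550),interpolation=cv2.INTER_CUBIC))
P=[-.072,.1]; piv=A+M.T@P
for l in (0,.2,1.4):
    t=np.array([-.072-.06*np.cos(l),.1+.06*np.sin(l)]); w=A+M.T@t; print(l,'post',w.round(4),'px',proj('t0.png',[*w,.192]).round(1))
print('piv',piv)
```

```text
t 9.45 pos [ 0.6225 -0.0713  0.2667] jaw 82.3 tilt [ 0.001  0.005 -1.   ] F [-0.3 -0.4  0.5] op 0.402 tool delta [0.1785 0.1002 0.017 ]
0 post [0.4565 0.0402] px [205. 210.]
0.2 post [0.4544 0.052 ] px [200.5 210.8]
1.4 post [0.4881 0.1108] px [178.4 198.1]
piv [0.51422542 0.05678028]
```

View pics/c2.png

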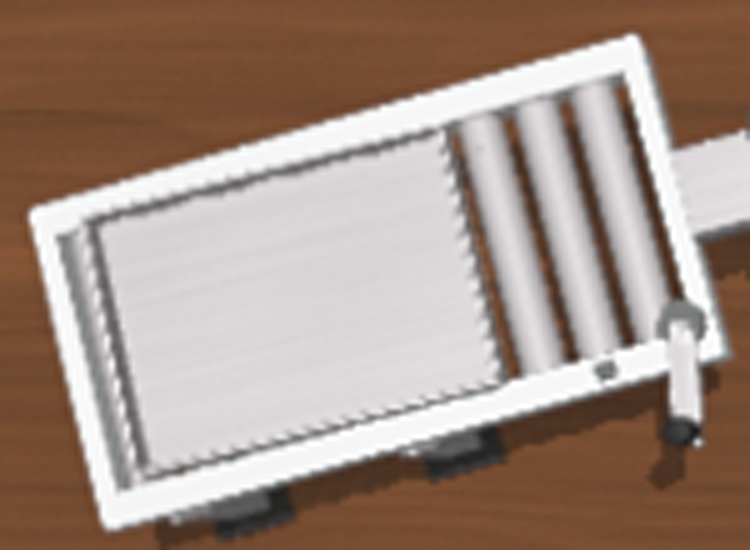

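Emit:
{"api": "apply_moves", "payload": {
  "moves": [
    [[0.036, 0.02, 0, 0, 0, 0, -0.2], [0.036, 0.02, 0, 0, 0, 0, -0.2], [0.036, 0.02, 0, 0, 0, 0, -0.2], [0.036, 0.02, 0, 0, 0, 0, -0.2], [0.025, 0.014, 0, 0, 0, 0, -0.2], [0.0, 0.0, 0, 0, 0, 0, -0.2], [0, 0, 0, 0, 0, 0, -0.2]]
  ]
}}

```text
time: 10.15
eef_pos: [0.4613, 0.0471, 0.2591]
tcp_rot: [0.068, 0.998, 0.003, -0.003]
contact_force: [0.0, 0.4, -0.0]
opening: 0.597
```

Run:
```python
from h import *
tgt([.456,.052,.23])
snap('wrist','w2.png')
print(proj('w2.png',[.456,.052,.192]))
```

```text
t 10.15 pos [0.4613 0.0471 0.2591] jaw 82.2 tilt [-0.006  0.005 -1.   ] F [ 0.   0.4 -0. ] op 0.597 tool delta [0.0057 0.004  0.0292]
[257.65772955 195.81407553]
```

View pics/w2.png

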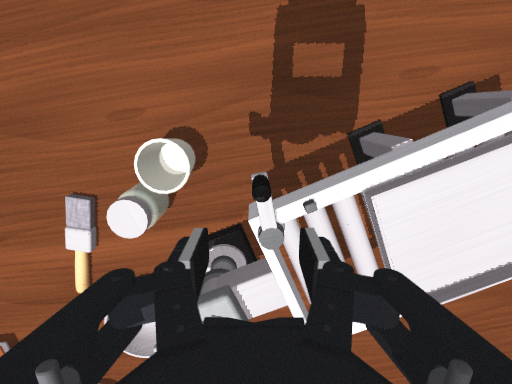

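Run:
```python
from h import *
for v,z in((184,.192),(194,.182),(184,.182)): print(at('w2.png',262,v,z))
print(at('w2.png',271,233,.158))
tgt([.456,.055,.168])
```

```text
[0.446757   0.05671142 0.192     ]
[0.45805652 0.05559273 0.182     ]
[0.44944801 0.05670896 0.182     ]
[0.50599027 0.0590423  0.158     ]
t 10.2 pos [0.4614 0.047  0.259 ] jaw 82.1 tilt [-0.007  0.006 -1.   ] F [ 0.3 -0.2 -0.6] op 0.599 tool delta [0.0058 0.0068 0.0911]
```

Emit:
{"api": "apply_moves", "payload": {
  "moves": [
    [[0.006, 0.007, 0, 0, 0, 0, -0.2], [0, 0, 0.02, 0, 0, 0, -0.2], [0, 0, 0.015, 0, 0, 0, -0.2], [0, 0, 0, 0, 0, 0, -0.2]]
  ]
}}

```text
time: 10.6
eef_pos: [0.4586, 0.0539, 0.2232]
tcp_rot: [0.071, 0.997, 0.003, -0.003]
contact_force: [-0.4, -0.3, 0.0]
opening: 0.598
```

Run:
```python
from h import *
tgt([.456,.055,.168])
```

```text
t 10.6 pos [0.4586 0.0539 0.2232] jaw 81.9 tilt [-0.006  0.006 -1.   ] F [-0.4 -0.3  0. ] op 0.598 tool delta [0.0024 0.0004 0.0552]
```

Emit:
{"api": "apply_moves", "payload": {
  "moves": [
    [[0.004, 0, 0.02, 0, 0, 0, -0.2], [0, 0, 0.02, 0, 0, 0, -0.2], [0, 0, 0.012, 0, 0, 0, -0.2], [0, 0, 0.002, 0, 0, 0, -0.2], [0, 0, 0, 0, 0, 0, 0.9], [0, 0, 0, 0, 0, 0, 0.9], [0, 0, 0, 0, 0, 0, 0.9], [0, 0, 0, 0, 0, 0, 0.9], [0, 0, 0, 0, 0, 0, 0.9]]
  ],
  "force": 25
}}

```text
time: 11.5
eef_pos: [0.4588, 0.0537, 0.1719]
tcp_rot: [0.072, 0.997, 0.003, -0.0]
contact_force: [0.5, -0.2, -2.9]
opening: 0.172
```

Run:
```python
from h import *
tgt([.456,.055,.168])
```

```text
t 11.5 pos [0.4588 0.0537 0.1719] jaw 81.8 tilt [-0.     0.005 -1.   ] F [ 0.5 -0.2 -2.9] op 0.172 tool delta [0.003  0.0008 0.0039]
```

Run:
```python
from h import *
plan2([.5187,.0568],.135,10)
```

```text
theta -3.09 r 0.06 tilt fix deg [ 0.3  -0.05 -0.  ]
[0.0013, 0.0099] [-0.0001, 0.01] [-0.0014, 0.0099] [-0.0027, 0.0096] [-0.004, 0.0092] [-0.0052, 0.0085] [-0.0063, 0.0078] [-0.0073, 0.0068] [-0.0081, 0.0058] [-0.0089, 0.0046]
```

Emit:
{"api": "apply_moves", "payload": {
  "moves": [
    [[0.0013, 0.0099, 0, 0, 0, 0, 0.9], [-0.0001, 0.01, 0, 0, 0, 0, 0.9], [-0.0014, 0.0099, 0, 0, 0, 0, 0.9], [-0.0027, 0.0096, 0, 0, 0, 0, 0.9], [-0.004, 0.0092, 0, 0, 0, 0, 0.9], [-0.0052, 0.0085, 0, 0, 0, 0, 0.9]]
  ]
}}

```text
time: 12.1
eef_pos: [0.471, 0.1024, 0.1716]
tcp_rot: [0.073, 0.997, -0.009, -0.013]
contact_force: [-3.2, -4.8, 1.6]
opening: 0.176
```

Run:
```python
from h import *
C=[.5187,.0568]
tgt([.492,.1108,.172]);force(C);plan2(C,.135,6)
```

```text
t 12.1 pos [0.471  0.1024 0.1716] jaw 81.6 tilt [-0.028 -0.017 -0.999] F [-3.2 -4.8  1.6] op 0.176 tool delta [-0.0196  0.0113 -0.0011]
F rad -0.97 F resist(tang) 5.6450311653149345 Fz 1.6
theta 2.379 r 0.066 tilt fix deg [-1.18 -1.44  0.  ]
[-0.0063, 0.0078] [-0.0073, 0.0068] [-0.0082, 0.0058] [-0.0089, 0.0046] [-0.0094, 0.0034] [-0.0098, 0.0021]
```

Emit:
{"api": "apply_moves", "payload": {
  "moves": [
    [[-0.007, 0.0065, 0, -0.2, -0.3, 0, 0.9], [-0.0082, 0.005, 0, -0.2, -0.3, 0, 0.9], [-0.0085, 0.004, 0, 0, -0.3, 0, 0.9]]
  ]
}}

```text
time: 12.4
eef_pos: [0.4868, 0.1127, 0.1712]
tcp_rot: [0.073, 0.997, -0.013, -0.022]
contact_force: [-29.4, -16.8, 14.3]
opening: 0.173
```

Run:
```python
from h import *
C=[.5187,.0568]
tgt([.492,.1108,.172]);force(C);plan2(C,.135,6)
```

```text
t 12.4 pos [0.4868 0.1127 0.1712] jaw 81.7 tilt [-0.046 -0.022 -0.999] F [-29.4 -16.8  14.3] op 0.173 tool delta [-0.0053 -0.0012 -0.001 ]
F rad -0.04 F resist(tang) 33.819588242756716 Fz 14.28
theta 2.088 r 0.0644 tilt fix deg [-1.62 -2.41 -0.  ]
[-0.0083, 0.0056] [-0.009, 0.0044] [-0.0095, 0.0032] [-0.0098, 0.0019] [-0.01, 0.0006] [-0.01, -0.0008]
```

Emit:
{"api": "apply_moves", "payload": {
  "moves": [
    [[0, 0, 0, 0, 0, 0, 0.9], [0, 0, 0, 0, 0, 0, 0.3], [0, 0, 0, 0, 0, 0, 0.3], [0, 0, 0, 0, 0, 0, 0.3]]
  ]
}}

```text
time: 12.8
eef_pos: [0.4877, 0.1128, 0.1729]
tcp_rot: [0.073, 0.997, -0.013, -0.021]
contact_force: [0.2, -0.2, 0.4]
opening: 0.353
```

Run:
```python
from h import *
tgt([.492,.1108,.172]);im=snap('side','s2.png')
cv2.imwrite('pics/c3.png',cv2.resize(im[100:240,170:340,::-1],(728,600),interpolation=cv2.INTER_CUBIC))
```

```text
t 12.8 pos [0.4877 0.1128 0.1729] jaw 81.7 tilt [-0.044 -0.023 -0.999] F [ 0.2 -0.2  0.4] op 0.353 tool delta [-0.0046 -0.0013  0.0007]
```

View pics/c3.png

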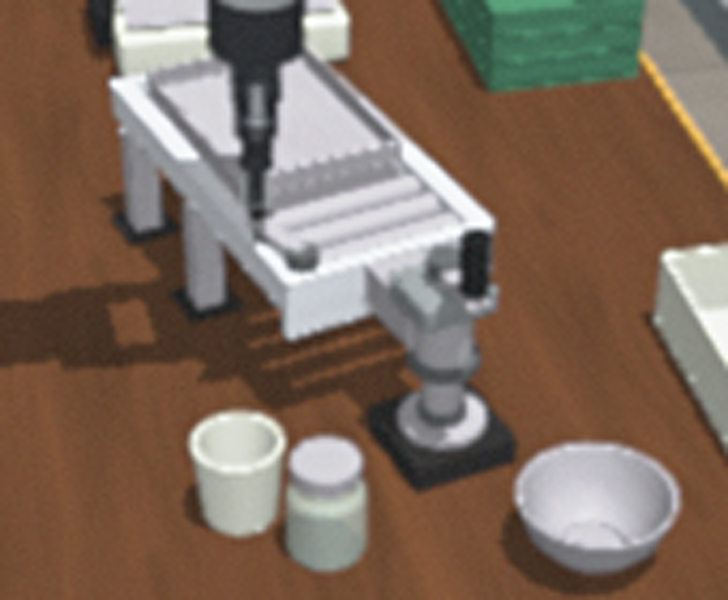

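The foot sits on the rubber block and the lever lies along the rail with the gripper open around its post. I'm lifting clear now.

Emit:
{"api": "apply_moves", "payload": {
  "moves": [
    [[0, 0, -0.015, 0, 0, 0, 0.3], [0, 0, -0.03, 0, 0, 0, 0.3], [0, 0, -0.04, 0, 0, 0, 0.3], [0, 0, -0.04, 0, 0, 0, 0.3], [0.02, 0.03, -0.02, 0, 0, 0, 0.3], [0.02, 0.04, 0, 0, 0, 0, 0.3], [0.02, 0.04, 0, 0, 0, 0, 0.3], [0, 0.04, 0, 0, 0, 0, 0.3], [0, 0.02, 0, 0, 0, 0, 0.3], [0, 0, 0, 0, 0, 0, 0.3], [0, 0, 0, 0, 0, 0, 0.3]]
  ]
}}

```text
time: 13.95
eef_pos: [0.46, 0.3006, 0.3382]
tcp_rot: [0.074, 0.997, -0.008, -0.013]
contact_force: [-0.4, 0.5, 0.1]
opening: 0.347
```

Run:
```python
from h import *
tgt([.492,.1108,.172]);im=snap('top','t2.png')
cv2.imwrite('pics/c4.png',cv2.resize(im[110:240,160:310,::-1],(692,600),interpolation=cv2.INTER_CUBIC))
```

```text
t 13.95 pos [0.46   0.3006 0.3382] jaw 81.5 tilt [-0.026 -0.015 -1.   ] F [-0.4  0.5  0.1] op 0.347 tool delta [-0.0636 -0.1799  0.168 ]
```

View pics/c4.png

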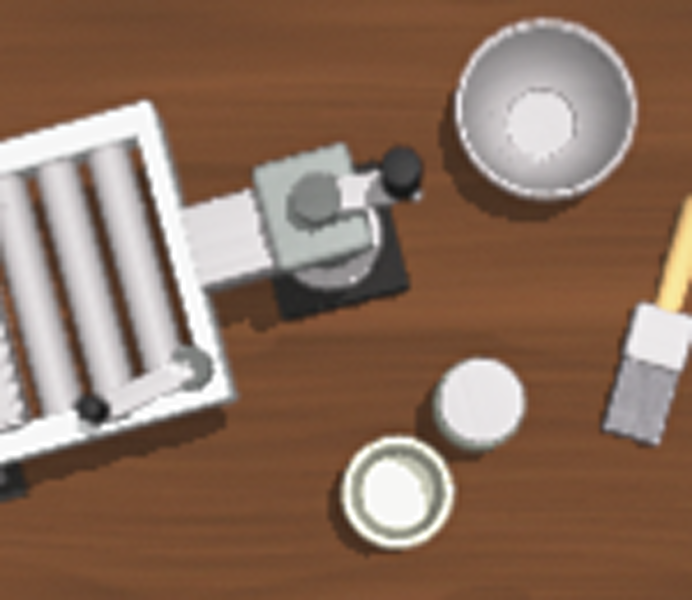

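Run:
```python
from h import *
k=692/150
T=lambda u,v,z: at('t2.png',160+u/k-.5,110+v/k-.5,z)
p=T(93,405,.192);q=T(194,367,.16);d=p-q;print(p,q,np.linalg.norm(d[:2]),'lever',np.radians(196)-np.arctan2(d[1],d[0]))
```

```text
[0.49013169 0.10741875 0.192     ] [0.51403533 0.0536764  0.16      ] 0.05881857567176608 lever 1.4315426993548872
```

Lever measures about 1.43 rad, so it's at its stop within measuring error. Nothing else has moved and the robot is clear.

```bash
python3 -c "
from plant import ctrl
print(ctrl.sign_off())"
```

```text
the job is handed in; nothing more can be done
None
```

The foot now stands firmly on the rubber block and the lock lever is at its stop along the rail. I handed the job in at about 14 s of the 72 s allowed.

- **Crank:** I turned it about 7.6 rad clockwise. The push ran at about 8 to 9 N while free, then rose to 10.1, 12.2 and 13.5 N. I stopped there, about 1 rad past first touch, which I put at roughly 45 to 50 N on the foot. The push never came near the 18 N jacking limit.
- **Lever:** I then swung it clockwise until the force jumped to about 34 N horizontally at the stop. In the last top picture it measures about 1.43 rad, which matches the 1.4 rad stop within measuring error.
- **Release:** The contact force was about zero after each release, and the arm ended well clear at 0.34 m height. In the pictures the foot is on the block; the cup, jar, bowl, brush and the visible tray edge appear where they were. The wrench was outside the last close-up, but the arm never went near it.

No check failed. The one disagreement was that the gripper's path at the lever ran on a radius of 64 to 66 mm instead of 60 mm. I put this down to pivot error or the post slipping slightly in the pads.

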